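# Load a leaning bottle on the orbital shaker and clamp it

## Task

Take the amber bottle out of its slanted rest and stand it upright on the shaker's grey rubber mat, gently and without tipping it, close in front of the fixed black back bar and beside the clear bottle that already stands there. Let it go, then push the orange clamp bar along its rails until both bottles are held snugly between the two bars. Leave both bottles standing upright and do not disturb the other things on the counter.

Things in the scene. Friction and masses are not known exactly. Their poses are not given: they have to be found in the camera images.
- amber_bottle: the bottle to move: amber glass, paper label, blue cap. Round, 138 mm tall, about 0.4 kg; body 70 mm in diameter up to 84 mm, neck 40 mm at 103 mm, cap 54 mm in diameter from 112 to 138 mm. Origin: centre of its underside; z runs along the bottle to the cap. It starts leaning 35 degrees from vertical in the rest and comes out along its own axis; the cap is free all round for fingers
- clear_bottle: a loose bottle of the same shape and size, pale glass with a red cap, standing on the shaker's mat against the back bar, anywhere within 90 mm of the bar's middle; the roomier side of it always has at least 100 mm of free bar. Origin: centre of its underside, z up
- rest: slanted bottle rest, bent steel sheet, fixed; base 150 x 100 x 5 mm. Origin: centre of its underside; z up, -x is the way the cap leans. A foot ledge, a back plate reaching 82 mm along the bottle's leaning side, and two low side lips 39 mm either side of the bottle's axis; the leaning bottle's underside is centred at (45, 0, 30) mm in this frame
- shaker: orbital shaker, fixed, switched off; platform 300 (x) x 310 (y) mm. Origin: centre of its underside on the counter; z up, x points from the control panel (front) to the back bar. Steel rails along x at y = -146 and +146 mm, 45 mm above the mat, on corner posts. A bottle touching the back bar has its axis at x = 27 mm here; bottles fit with their axes from y = -100 to +100 mm
- mat: the grey rubber mat fixed on the shaker's platform, 280 (x) x 270 (y) mm. Origin: centre of its top face, 110 mm above the counter; axes as the shaker's
- back_bar (a point): the middle of the fixed black back bar: 16 mm in diameter, 280 mm long along the shaker's y, its axis 45 mm above the mat, at x = 70 mm in the shaker's frame. Axes as the shaker's
- front_bar (a point): the middle of the sliding orange clamp bar: 16 mm in diameter, 280 mm long along the shaker's y, its axis 45 mm above the mat; black end blocks ride on the rails. Axes as the shaker's; it moves along the shaker's x
- clamp_bar (a joint): travel of the orange bar towards the back bar, m: 0 fully forward (bar axis at x = -120 mm of the shaker), 0.015 to 0.05 at the start, 0.104 when it touches bottles standing against the back bar. About 4 N of friction; stays where left. The bottles' caps rise 85 mm above the bar, so a tool pushing in front of them must lean back towards the shaker's front
- dish_stack: bystander, leave alone: three stacked shallow culture dishes, pale with pink tops, 90 mm across, 44 mm high. Origin: centre of underside
- beaker: bystander, leave alone: clear beaker 70 mm across, 95 mm high. Origin: centre of underside
- wash_bottle: bystander, leave alone: white wash bottle with a red cap and spout, 68 mm across, 205 mm high. Origin: centre of underside
- tip_box: bystander, leave alone: grey pipette tip box with a yellow lid, 84 x 124 x 85 mm. Origin: centre of underside
- slide_box: bystander, leave alone: flat blue slide box, 100 x 180 x 35 mm. Origin: centre of underside
Mind the look-alikes: they are no part of the job. What is shaped like the clear_bottle but pink is not meant.

How it is judged:
On the way, in this order (a step that is already met when the one before it is completed fails the run):
1. the amber bottle stands upright on the mat between the two bars, let go (angle between amber_bottle's own z axis and vertical below 0.06 rad and z of amber_bottle in the frame of mat between -0.004 and 0.004 m and x of amber_bottle in the frame of mat between -0.02 and 0.032 m and y of amber_bottle in the frame of mat between -0.115 and 0.115 m and contact force between the fingers and amber_bottle below 0.2 N and linear speed of amber_bottle below 0.02 m/s), for 0.2 s.
2. the clamp bar is slid up against the bottles (value of joint clamp_bar above 0.1 m), for 0.2 s.
At the end, for the whole second after the job is handed in: Both bottles stand on the mat (within 4 mm), upright within 0.06 rad, at rest and let go, between the bars with their axes within about 6 mm of where they stand when touching the back bar; the clamp bar is within 4 mm of touching bottles that stand against the back bar (value of joint clamp_bar above 0.1 m and angle between each of amber_bottle, clear_bottle's own z axis and vertical below 0.06 rad and z of each of amber_bottle, clear_bottle in the frame of mat below 0.004 m and x of amber_bottle in the frame of mat between 0.02 and 0.032 m and x of clear_bottle in the frame of mat between 0.02 and 0.032 m and y of amber_bottle in the frame of mat between -0.115 and 0.115 m and linear speed of each of amber_bottle, clear_bottle below 0.02 m/s).
It fails at once if the amber bottle is tipped more than 57 degrees (angle between amber_bottle's own z axis and vertical above 1 rad).
It fails at once if the amber bottle is banged down on the mat (over 60 N) (contact force between amber_bottle and mat above 60 N).
It fails at once if the amber bottle is let go in the air over the shaker, more than 8 mm above the mat, so that it drops (contact force between the fingers and amber_bottle below 0.1 N and contact force between amber_bottle and anything else below 0.1 N and z of amber_bottle in the frame of mat above 0.008 m and x of amber_bottle in the frame of mat between -0.16 and 0.16 m and y of amber_bottle in the frame of mat between -0.16 and 0.16 m).
It fails at once if the clear bottle is tipped more than 11 degrees (angle between clear_bottle's own z axis and vertical above 0.2 rad).
It fails at once if a bystander is moved more than 30 mm (distance of any of dish_stack, beaker, wash_bottle, tip_box, slide_box from where it was at the start of the episode above 0.03 m).
It also fails if it takes over 51 s, if anything falls off the work surface, if the arm or the gripper's body presses on something with over 40 N, if the wrist force passes 120 N, or if a joint passes its speed limit or range.

## Robot

A 6-joint arm with a two-finger parallel gripper is mounted at the origin on the work surface. World frame = base frame: x ahead of the robot, y to its left, z up, the work surface at z = 0. Lengths are in m, angles in rad, forces in N, time in s.
With the tool pointing down it reaches from about 0.3 to 0.85 m from the base axis. Payload 5.4 kg.
Tool frame: the origin (TCP) lies where the fingers leave the gripper's body, on its centre line; the fingertips stand 73 mm ahead of it and the grasp point (between the pads) lies 54 mm ahead of it; z points along the fingers, y is the direction in which the jaws open and shut (so a half turn about z gives the same grasp; the last joint's range is limited). The gripper opens to 85 mm and grips with 20 to 120 N. Pads are 22 mm wide; open, the fingers measure 114 mm over their backs; the gripper's body (76 mm by 85 mm) begins 54 mm behind the grasp point. The pads swing forward as they close: fully open they stand 13 mm farther back than shut.
Start: joints at [0.93, 0.158, 1.597, -0, 1.386, -0.21], TCP at [0.24, 0.522, 0.304] pointing down, gripper open.
Joint ranges: [-2.91, 2.91], [-0.94, 2.29], [0.18, 2.7], [-1.29, 4.43], [0.17, 2.64], [-3, 3]. Speed limits (rad/s): [2.57, 2.57, 3.14, 3.14, 3.14, 3.14].

## Interface

Orientations are given as a unit quaternion [w, x, y, z].
In Python, from workcell import ctrl gives the robot as it stands.
- The arm moves only by the tool step_arm, never from a script. Its argument "increments" is a list of rows, each an object with "linear": the shift along the world's x, y, z in cm, a list of three; "twist": the turn, a rotation vector about the world's x, y, z in rad, a list of three. A call has 1 to 20 rows; each row shifts and turns the commanded pose from where the row before left it; what a row does not reach is not made up. A row lasts 1/8 s, in which the tool goes at most 62.5 mm and 10.7 degrees, less where a joint would pass 70% of its speed; a pose out of reach is approached as far as the arm can. A call is refused whole if a number of a shift passes 6.25 or a number of a turn 0.188, either way. A call with a gripper value outside its range is refused whole. "jaw" is the closure, from 0 (fully open) to 1 (shut), set as the call begins (left out, the last holds). The fingers move at their own pace and stop on an object; the grip force is fixed at half the most. Time passes only in rows, so rows that do not move let the fingers close. It gives the time, the measured TCP pose, the force and the opening at its end, in the units of the state.
- ctrl.state(): the state, without advancing time (a new reading comes with each control period).
- ctrl.grab_frame(name): name is "scene" or "top"; returns a dict with "pixels" (420x560x3 uint8, red, green, blue), "vfov" (degrees; the focal length in pixels is half the picture's height over the tangent of half this angle, whatever the lens; pixels are square), "cx", "cy" (the principal point, pixels), "cam_to_world" (4x4, takes a point from camera to world coordinates). Camera axes: x right, y up, looking along -z (the intrinsics and any distortion apply to the point x, -y, -z); pixel columns grow to the right and rows downward; lengths in m; the calibration is good to about 2 mm. A picture is of the moment at which its call begins. There is no depth.
- ctrl.job_done(): hands the job in, once; it reports no verdict.
The state is a dict: "t": time; "joint_positions": joint angles; "joint_vel": joint speeds; "joint_torque": joint torques, N m; "ee_pos": TCP position; "orientation": TCP orientation; "force": force on the tool from outside, world axes, zero at the start; "moment": the same for the moment, N m; "grip_width": opening from 0.0 (shut) to 1.0 (fully open).
Only numpy, scipy, OpenCV 4.12 (cv2) and the standard library are available. Lean on these libraries where they do the work, as an engineer would, in place of code of your own. Each camera call takes 0.05 s, during which the arm holds its last target. There are 200 camera calls.

## Working session

There is one attempt and no reset: what is moved stays moved. The work goes in short steps, Python scripts to look and compute and a tool call to move; the robot and the scene stay as the last step left them, time stands still between calls to the robot, and variables do not carry over. Pictures are saved under pics/ and viewed, about 8 in all and at most 12, crops included, and the job is handed in when it is done.

Besides the shell and the picture viewer there is one more tool, called after "Emit:" by a JSON object that holds its "name" and its "arguments". step_arm: Moves the arm, as the interface text tells. Its arguments: {"type":"object","properties":{"increments":{"type":"array"},"jaw":{"type":"number"}},"required":["increments"]}

```bash
mkdir -p pics; python3 - <<'E'
from workcell import ctrl
import cv2,numpy as np
for n in("scene","top"):
    f=ctrl.grab_frame(n); cv2.imwrite(f"pics/{n}0.png",f["pixels"][:,:,::-1])
    print(n,f["vfov"],f["cx"],f["cy"],[k for k in f],np.round(f["cam_to_world"],4).tolist())
print(ctrl.state())
E
```

```text
scene 55.276088586421096 279.3912587014818 211.02405664109958 ['pixels', 'vfov', 'cx', 'cy', 'cam_to_world'] [[0.3753, -0.7791, 0.5022, 1.093], [0.9269, 0.3116, -0.2094, -0.2171], [0.0066, 0.5441, 0.839, 1.0139], [0.0, 0.0, 0.0, 1.0]]
top 53.15966611792798 278.30751804312433 205.05476889908786 ['pixels', 'vfov', 'cx', 'cy', 'cam_to_world'] [[0.0273, 0.9817, -0.1883, 0.3308], [-0.9992, 0.0325, 0.0245, 0.0082], [0.0302, 0.1875, 0.9818, 1.3598], [0.0, 0.0, 0.0, 1.0]]
{'t': 0.1, 'joint_positions': array([ 9.29906537e-01,  1.58996696e-01,  1.59808235e+00, -7.27988595e-06,
        1.38619961e+00, -2.10084591e-01]), 'joint_vel': array([-8.63130133e-06, -1.37148118e-03, -2.88531943e-03,  8.17111646e-04,
        1.06646736e-03, -1.49186716e-03]), 'joint_torque': array([-5.54082708e-04, -3.96991038e+01, -3.32338428e+01, -2.44761422e-04,
        4.19884498e-03, -2.73821371e-05]), 'ee_pos': array([0.23988325, 0.52211989, 0.30302125]), 'orientation': array([-3.44701280e-04,  2.13740010e-01,  9.76890218e-01, -7.69311340e-04]), 'force': array([ 0.83010034, -0.32104441, -0.44583138]), 'moment': array([-0.00584081,  0.0132714 , -0.04483414]), 'grip_width': 0.9999125605820869}
```

View pics/scene0.png

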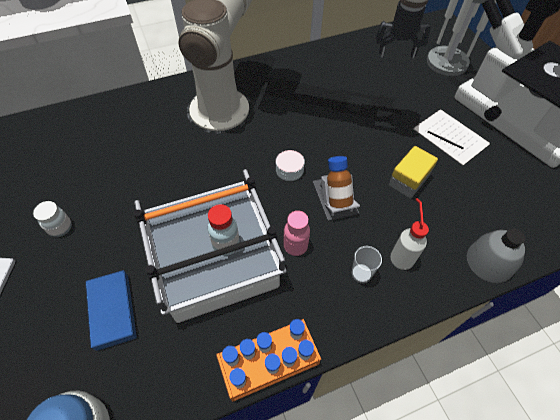

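View pics/top0.png

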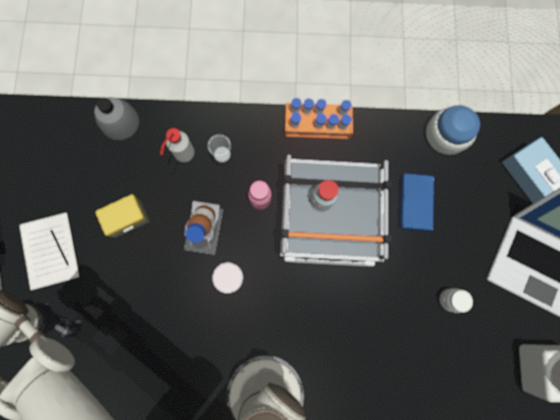

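Candidates, by scene / top pixel:
- **Amber bottle with blue cap, in the rest:** (340,185) / (200,228). This one matches the description.
- **Pink look-alike:** (296,233) / (260,193).
- **White jar:** (50,218) / (457,300).
- **Red-capped clear bottle on the mat:** (221,228) / (325,190).

The arm stands in the left of the top view, clear of the work. Next I'll take a close crop to check the choice.

```bash
python3 - <<'E'
import cv2,numpy as np
s=cv2.imread("pics/scene0.png");t=cv2.imread("pics/top0.png")
def crop(im,x,y,w,h,k):
    c=cv2.resize(im[y:y+h,x:x+w],None,fx=k,fy=k,interpolation=cv2.INTER_CUBIC)
    for i in range(0,w,10):
        L=12 if (x+i)%50==0 else 5
        cv2.line(c,(i*k,0),(i*k,L),(0,255,0),1)
        if L==12: cv2.putText(c,str(x+i),(i*k+2,22),0,.4,(0,255,0))
    for j in range(0,h,10):
        L=12 if (y+j)%50==0 else 5
        cv2.line(c,(0,j*k),(L,j*k),(0,255,0),1)
        if L==12: cv2.putText(c,str(y+j),(14,j*k+4),0,.4,(0,255,0))
    return c
cv2.imwrite("pics/c1.png",np.hstack([crop(s,310,150,60,75,6),crop(t,170,190,65,75,6)]))
cv2.imwrite("pics/c2.png",np.hstack([crop(s,130,170,160,150,3)[:450,:], cv2.resize(crop(t,275,145,120,125,3),(360,375))[:, :] if 0 else np.vstack([crop(t,275,145,100+20,125,3)[:,:318],np.zeros((75,318,3),np.uint8)])]))
E
```

```text
(no output)
```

View pics/c1.png

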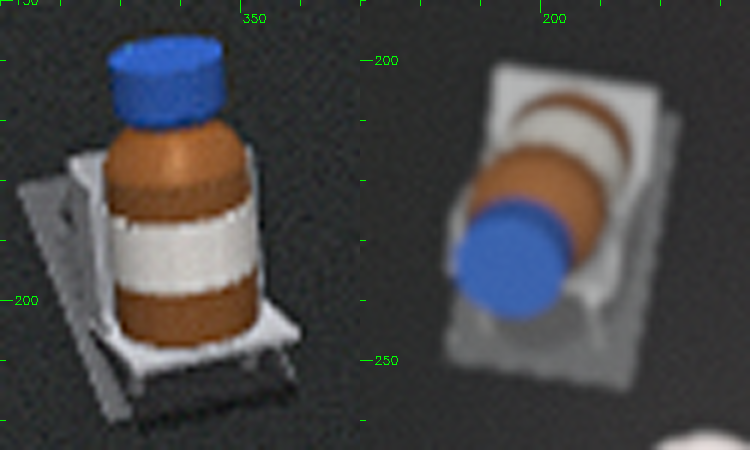

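View pics/c2.png

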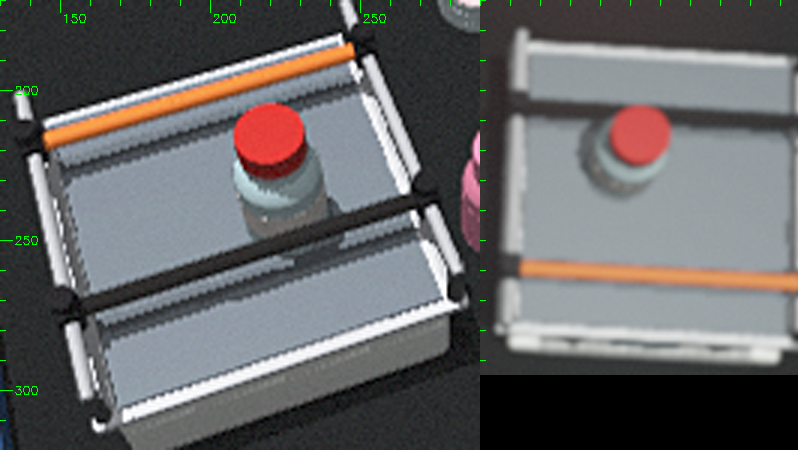

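Crop check: the choice is the amber body with white label and blue cap, centred at scene (337,165) and top (195,233). The red cap centre is at scene (220,215) and top (328,190). Both bars and rails are clearly visible. Next I'll fit the rest and shaker poses.

```bash
cat > h.py <<'E'
import cv2,numpy as np
from workcell import ctrl
from scipy.optimize import least_squares
from scipy.spatial.transform import Rotation as R
def cam(n):
    f=ctrl.grab_frame(n); f["f"]=210/np.tan(np.radians(f["vfov"]/2)); return f
def proj(f,P):
    M=np.linalg.inv(f["cam_to_world"]); p=np.atleast_2d(P)@M[:3,:3].T+M[:3,3]
    return np.c_[f["cx"]+f["f"]*p[:,0]/-p[:,2], f["cy"]+f["f"]*p[:,1]/p[:,2]]
def mask(f,col):
    h=cv2.cvtColor(f["pixels"],cv2.COLOR_RGB2HSV)
    H,S,V=[h[:,:,i].astype(int) for i in range(3)]
    return ((S>120)&(V>60)&({'blue':(H>100)&(H<125),'red':(H<6)|(H>174),'orange':(H>6)&(H<18)}[col])).astype(np.uint8)
def centroid(m,c,r=22):
    w=np.zeros_like(m); cv2.circle(w,c,r,1,-1); w&=m; M=cv2.moments(w,True)
    return np.array([M['m10'],M['m01']])/M['m00']
a=np.linspace(0,2*np.pi,40)
CAP=np.array([[.027*np.cos(t),.027*np.sin(t),z] for z in(.112,.138) for t in a])
def capc(f,p,Rm):
    h=cv2.convexHull(proj(f,CAP@Rm.T+p).astype(np.float32)); M=cv2.moments(h)
    return np.array([M['m10'],M['m01']])/M['m00']
def rz(y): return R.from_euler('z',y).as_matrix()
LEAN=R.from_euler('y',-35,degrees=True).as_matrix()
E
cat > fit.py <<'E'
from h import *
S,T=cam("scene"),cam("top")
bs,bt=centroid(mask(S,'blue'),(337,165)),centroid(mask(T,'blue'),(195,233))
rs,rt=centroid(mask(S,'red'),(220,215)),centroid(mask(T,'red'),(328,190))
print(bs,bt,rs,rt)
def res(v):
    A=rz(v[2]);o=np.array([v[0],v[1],0]);p=o+A@[.045,0,.03]
    c=lambda x,y:o+A@[x,y,.005]
    r=[3*(capc(S,p,A@LEAN)-bs),3*(capc(T,p,A@LEAN)-bt)]
    r+=[proj(T,c(-.075,.05))[0]-[184.5,250],proj(T,c(-.075,-.05))[0]-[215.3,254.7],proj(T,c(.075,-.05))[0]-[223.3,209.7]]
    r+=[proj(S,c(-.075,-.05))[0]-[313.3,181.2],proj(S,c(.075,-.05))[0]-[329.7,220]]
    return np.concatenate(r)
q=least_squares(res,[.35,.2,0],loss='soft_l1');print('rest',np.round(q.x,4),np.round(res(q.x),1))
def ln(f,A,B,pts):
    a,b=proj(f,[A,B]);d=(b-a)/np.linalg.norm(b-a);p=np.array(pts)-a
    return d[0]*p[:,1]-d[1]*p[:,0]
def res2(v):
    A=rz(v[2]);o=np.array([v[0],v[1],0]);w=lambda x,y,z=.155:o+A@[x,y,z]
    bx=-.12+v[3];r=[]
    for x,s,t in((.07,[(156.7,271),(213,252.3),(271.7,236)],[(288.3,180),(381,185.7)]),(bx,[(147,217),(197,202.2),(248.3,186.7)],[(290,234.4),(381,239)])):
        r+=[ln(S,w(x,-.14),w(x,.14),s),ln(T,w(x,-.14),w(x,.14),t)]
    r+=[ln(S,w(-.1,.146),w(.1,.146),[(255,193.3),(267.3,226.7)]),ln(S,w(-.1,-.146),w(.1,-.146),[(142.7,223.3),(151.7,266.7)]),
        ln(T,w(-.1,.146),w(.1,.146),[(287.3,188.3),(286,251.7)])]
    p=w(v[4],v[5],.11)
    r+=[3*(capc(S,p,A)-rs),3*(capc(T,p,A)-rt),[200*(v[4]-.027)]]
    return np.concatenate(r)
q=least_squares(res2,[.45,-.1,0,.03,.027,.02],loss='soft_l1');print('shaker',np.round(q.x,4),np.round(res2(q.x),1))
E
python3 fit.py
```

```text
[337.46360153 162.9348659 ] [195.06521739 232.98550725] [219.61522634 216.38271605] [327.85148515 189.36963696]
rest [ 0.5019  0.2153 -0.098 ] [ 0.5 -0.1  0.6 -0.1 -0.6  0.7 -0.4 -0.  -1.4 -0.7 -1.2 -0.3 -1.1 -0.3]
shaker [ 0.5612 -0.1914 -0.0063  0.0331  0.0295  0.0362] [-1.3 -0.8  2.7  2.1  0.1 -0.6  0.1  0.5  0.6 -0.6 -1.3  1.  -1.5  0.1
  0.4  1.1  0.5  1.5  0.3  4.2  0.5]
```

```bash
python3 - <<'E'
s=open('fit.py').read()
i=s.index("def ln(")
new='''
def oc(f,x0,x1,y0,y1):
    m=mask(f,'orange')[y0:y1,x0:x1];xs=np.where(m.sum(0)>1)[0];ys=np.array([np.where(m[:,x])[0].mean() for x in xs])
    p=np.polyfit(xs,ys,1);k=abs(np.polyval(p,xs)-ys)<1;xs,ys=xs[k],ys[k]
    return np.c_[xs+x0,ys+y0][::4]
def dk(f,A,B,n=24,h=8):  # dark bar centre along predicted line
    g=cv2.cvtColor(f["pixels"],cv2.COLOR_RGB2GRAY).astype(float);a,b=np.array(A,float),np.array(B,float);d=(b-a)/np.linalg.norm(b-a);nn=np.array([-d[1],d[0]]);out=[]
    u=np.arange(-h,h+.1,.5)
    for t in np.linspace(0,1,n):
        c=a+(b-a)*t;q=(c+np.outer(u,nn)).astype(np.float32)
        v=cv2.remap(g.astype(np.float32),q[:,0],q[:,1],1).ravel();k=v<60
        out.append(c+nn*u[k].mean() if k.sum()>3 else [np.nan]*2)
    return np.array(out)
OS,OT=oc(S,142,252,180,222),oc(T,284,388,228,246)
DS,DT=dk(S,(160,271),(264,238.3)),dk(T,(292,180),(380,185.7))
for z in(OS,OT,DS,DT):print(len(z),np.round(z[[0,len(z)//2,-1]],1).tolist())
DT=DT[np.isfinite(DT).all(1)];DS=DS[np.isfinite(DS).all(1)]
'''
s=s[:i]+new+s[i:]
import re
j=s.index("    for x,s,t in((");e=s.index("\n",j)
s=s[:j]+"    for x,s,t in((.07,DS,DT),(bx,OS,OT)):"+s[e:]
s=s.replace("np.round(res2(q.x),1))","np.round(res2(q.x),1).tolist())")
s+='''
A=rz(q.x[2]);o=np.array([q.x[0],q.x[1],0]);v=q.x
for n,f,(x,y,w,h,k) in(("s",S,(130,170,160,155,4)),("t",T,(270,140,125,135,4))):
    c=cv2.resize(f["pixels"][y:y+h,x:x+w,::-1],None,fx=k,fy=k,interpolation=cv2.INTER_CUBIC)
    def L(P,Q):
        a,b=[tuple(int(z) for z in ((p-[x,y])*k+k/2)) for p in proj(f,[o+A@P,o+A@Q])];cv2.line(c,a,b,(0,255,255),1)
    for X in(.07,-.12+v[3]):L([X,-.14,.155],[X,.14,.155])
    for Y in(-.146,.146):L([-.12,Y,.155],[.14,Y,.155])
    for X in(-.14,.14):L([X,-.135,.11],[X,.135,.11])
    for Y in(-.135,.135):L([-.14,Y,.11],[.14,Y,.11])
    globals()[n]=c
s_=s
hh=max(s.shape[0],t.shape[0]);z=np.hstack([cv2.copyMakeBorder(i,0,hh-i.shape[0],0,0,0) for i in(s,t)])
cv2.imwrite("pics/ov.png",cv2.resize(z,None,fx=.7,fy=.7))
'''
open('fit.py','w').write(s)
E
python3 fit.py
```

```text
[337.38867925 162.96226415] [195.05474453 232.92335766] [219.65030675 216.47852761] [327.83112583 189.39735099]
rest [ 0.5016  0.2177 -0.0138] [ 0.7 -0.5  0.5  0.5  0.4  2.2  1.  -1.1 -3.9 -2.1 -2.   0.9  2.1 -0. ]
26 [[144.0, 216.0], [196.0, 201.5], [244.0, 187.5]]
24 [[288.0, 234.0], [336.0, 236.5], [380.0, 238.5]]
24 [[160.6, 272.9], [214.3, 253.9], [264.0, 238.3]]
24 [[292.0, 180.7], [nan, nan], [380.0, 185.2]]
shaker [ 0.5641 -0.1916 -0.0237  0.0293  0.0266  0.0369] [1.5, -0.4, -0.4, -0.1, -0.3, -0.2, -0.2, -0.2, -0.1, 0.4, -0.0, 0.5, 0.1, 0.5, -0.1, 1.6, 1.7, 1.6, -0.8, -0.1, 0.6, 0.2, 1.3, 0.6, -0.3, -0.0, -0.1, -0.3, -0.9, -0.4, -0.4, 0.1, -0.4, -0.4, -0.2, -0.3, -0.0, -0.3, -0.3, -0.6, -0.1, 0.3, -1.4, -0.8, -0.6, -0.4, -0.2, -0.5, -0.8, -0.7, -0.5, -0.3, -0.1, -0.5, -0.8, -0.6, -0.4, -0.2, -0.5, -0.4, -0.7, -0.5, -0.3, -0.6, -0.4, -0.3, -0.6, -0.4, 0.4, 0.6, 0.3, 0.5, 0.8, 0.5, 0.2, 0.4, 0.6, 0.8, 0.6, 0.3, 0.5, 0.7, 0.9, 0.1, 0.4, 0.6, 0.8, 0.5, 0.2, 0.5, 0.2, 0.9, -1.0, 0.6, -1.0, -0.3, 0.1, 1.9, 0.8, 1.9, 0.2, 3.4, -0.1]
```

View pics/ov.png

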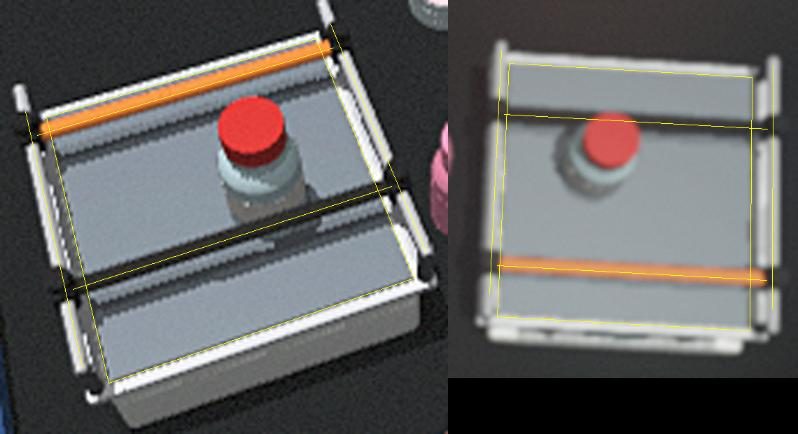

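The float32 hull spoils the finite differences in the fit, so I'll redo it with a larger diff step.

```bash
sed -i "s/loss='soft_l1'/loss='soft_l1',diff_step=2e-3,x_scale=.05/" fit.py; sed -i "s/\[.35,.2,0\]/[.5,.2,-.05]/; s/\[.45,-.1,0,.03,.027,.02\]/[.56,-.19,-.02,.03,.027,.03]/" fit.py; sed -i 's/^def rz/from functools import partial\ndef rz/' h.py
for i in 1 2; do python3 fit.py | grep -E "rest|shaker" | sed 's/, /,/g' | cut -c1-200; python3 fit.py | grep shaker | grep -oE "[^,]*,[^,]*,[^,]*,[^,]*,[^,]*$"; done
```

```text
rest [ 0.5019  0.2151 -0.1009] [ 0.6  0.   0.7 -0.1 -0.6  0.6 -0.4  0.  -1.2 -0.7 -1.2 -0.3 -1.3 -0.3]
shaker [ 0.5641 -0.1912 -0.0274  0.0292  0.0258  0.0366] [1.3,-0.3,-0.2,0.0,-0.2,0.1,-0.1,-0.1,-0.1,-0.3,-0.0,0.5,0.7,0.3,-0.1,2.0,1.5,2.3,-0.5,-0.3,0.5,0.1,1.1,0.1,-0.4,-0.2,-0.5,-0.7,-0.5,-0.5,-0.4,
 0.5, 1.6, 0.2, 4.0, -0.2]
rest [ 0.5019  0.2152 -0.1007] [ 0.6  0.   0.8 -0.1 -0.7  0.6 -0.4 -0.  -1.3 -0.7 -1.2 -0.3 -1.2 -0.3]
shaker [ 0.564  -0.1912 -0.0275  0.0294  0.0261  0.0366] [0.9,-0.2,-0.2,0.1,-0.1,-0.1,-0.1,-0.1,-0.0,-0.2,0.0,0.6,0.8,0.5,-0.1,1.5,1.6,2.3,-0.7,-0.2,0.5,0.1,1.1,0.1,-0.4,-0.2,-0.7,-0.2,-0.5,-0.5,-0.5,
 0.5, 1.6, 0.2, 3.9, -0.2]
```

```bash
cat > plan.py <<'E'
from h import *
SH=np.array([.564,-.191]);YS=-.0275
ax=rz(-.101)@LEAN@[0,0,1]; base=np.r_[.5019,.2152,0]+rz(-.101)@[.045,0,.03]
def tool(z,yref):
    z=z/np.linalg.norm(z);y=yref-z*(z@yref);y/=np.linalg.norm(y);return np.c_[np.cross(y,z),y,z]
RG=tool(-ax,np.array([np.cos(.101),-np.sin(.101),0]))
RU=tool(np.array([0,0,-1.]),rz(YS)@[1.,0,0])
def grasp(s): return base+ax*(s+.054)
def sh(x,y,z): return np.r_[SH,0]+rz(YS)@[x,y,z]
def delta(P,Rt,n=None):
    st=ctrl.state();q=st["orientation"];R0=R.from_quat(np.r_[q[1:],q[0]])
    d=(np.array(P)-st["ee_pos"])*100; w=(R.from_matrix(Rt)*R0.inv()).as_rotvec()
    n=n or int(max(np.ceil(np.linalg.norm(d)/5),np.ceil(np.linalg.norm(w)/.16)))
    print("t",round(st["t"],2),"F",np.round(st["force"],1),"w",round(st["grip_width"],3),"| cm",np.round(d,2),"rad",np.round(w,3),"n",n,"per",np.round(d/n,2),np.round(w/n,3))
E
python3 -c "
from plan import *
print(ax,base)
delta(grasp(.213),RG)
delta(grasp(.123),RG)"
```

```text
[-0.5706534   0.05783278  0.81915204] [0.54667067 0.21066272 0.03      ]
t 0.7 F [ 0.1  0.2 -0.4] w 0.999 | cm [ 15.42 -29.64  -5.52] rad [ 0.323 -0.565 -1.2  ] n 9 per [ 1.71 -3.29 -0.61] [ 0.036 -0.063 -0.133]
t 0.7 F [ 0.1  0.2 -0.4] w 0.999 | cm [ 20.55 -30.16 -12.89] rad [ 0.323 -0.565 -1.2  ] n 9 per [ 2.28 -3.35 -1.43] [ 0.036 -0.063 -0.133]
```

Emit:
{"name": "step_arm", "arguments": {"increments": [{"linear":[1.3,-2.45,0],"twist":[0.027,-0.047,-0.1]},{"linear":[1.3,-2.45,0],"twist":[0.027,-0.047,-0.1]},{"linear":[1.3,-2.45,0],"twist":[0.027,-0.047,-0.1]},{"linear":[1.3,-2.45,0],"twist":[0.027,-0.047,-0.1]},{"linear":[1.3,-2.45,0],"twist":[0.027,-0.047,-0.1]},{"linear":[1.3,-2.45,0],"twist":[0.027,-0.047,-0.1]},{"linear":[1.3,-2.45,-0.9],"twist":[0.027,-0.047,-0.1]},{"linear":[1.3,-2.45,-0.9],"twist":[0.027,-0.047,-0.1]},{"linear":[1.3,-2.45,-0.9],"twist":[0.027,-0.047,-0.1]},{"linear":[1.3,-2.45,-0.9],"twist":[0.027,-0.047,-0.1]},{"linear":[1.3,-2.45,-0.9],"twist":[0.027,-0.047,-0.1]},{"linear":[1.3,-2.45,-0.9],"twist":[0.027,-0.047,-0.1]},{"linear":[0,0,0],"twist":[0,0,0]},{"linear":[0,0,0],"twist":[0,0,0]}], "jaw": 0}}

```text
t: 2.45
ee_pos: [0.3962, 0.2289, 0.2505]
orientation: [0.222, 0.707, 0.64, 0.202]
force: [-0.2, 0.4, -0.3]
grip_width: 1.002
```

```bash
python3 -c "
from plan import *
delta(grasp(.213),RG)
delta(grasp(.123),RG)
print(ctrl.state()['joint_positions'])"
```

```text
t 2.45 F [-0.2  0.4 -0.3] w 1.002 | cm [-0.19 -0.28 -0.18] rad [-0.001  0.    -0.002] n 1 per [-0.19 -0.28 -0.18] [-0.001  0.    -0.002]
t 2.45 F [-0.2  0.4 -0.3] w 1.002 | cm [ 4.94 -0.8  -7.55] rad [-0.001  0.    -0.002] n 2 per [ 2.47 -0.4  -3.78] [-0.001  0.    -0.001]
[ 0.40098122 -0.36286437  2.27217847 -0.42514313  0.72692613  0.74792789]
```

Emit:
{"name": "step_arm", "arguments": {"increments": [{"linear":[-0.2,-0.3,-0.2],"twist":[0,0,0]},{"linear":[0.51,-0.05,-0.74],"twist":[0,0,0]},{"linear":[0.51,-0.05,-0.74],"twist":[0,0,0]},{"linear":[0.51,-0.05,-0.74],"twist":[0,0,0]},{"linear":[0,0,0],"twist":[0,0,0]}]}}

```text
t: 3.08
ee_pos: [0.4093, 0.2237, 0.2245]
orientation: [0.222, 0.708, 0.64, 0.201]
force: [-0.4, -0.2, 0.1]
grip_width: 1.0
```

```bash
python3 -c "
from plan import *
delta(grasp(.123),RG)
ims=[]
for n,(x,y) in (('scene',(280,110)),('top',(150,180))):
    ims.append(cv2.resize(cam(n)['pixels'][y:y+110,x:x+100,::-1],None,fx=4,fy=4,interpolation=cv2.INTER_CUBIC))
cv2.imwrite('pics/g1.png',np.hstack(ims))"
```

```text
t 3.08 F [-0.4 -0.2  0.1] w 1.0 | cm [ 3.63 -0.28 -4.95] rad [-0.    -0.002 -0.   ] n 2 per [ 1.82 -0.14 -2.48] [-0.    -0.001 -0.   ]
```

View pics/g1.png

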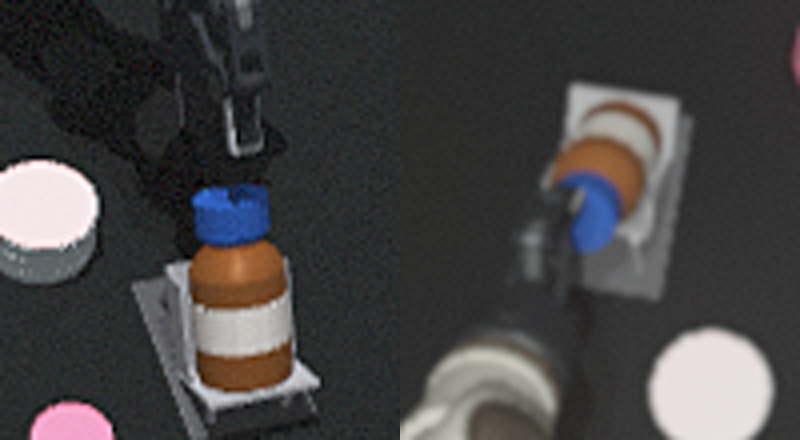

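```bash
python3 -c "
from plan import *
st=ctrl.state();q=st['orientation'];Rt=R.from_quat(np.r_[q[1:],q[0]]).as_matrix()
for n,(x,y),c0,r in (('scene',(280,110),(337,162),20),('top',(150,180),(198,233),15)):
    f=cam(n)
    P=[st['ee_pos']+Rt@v for v in ([0,.05,.06],[0,-.05,.06],[.011,.05,.06],[-.011,.05,.06],[0,0,.06])]
    P+=[base+ax*.138]
    print(n,np.round((proj(f,P)-[x,y])*4).astype(int).tolist())"
```

```text
scene [[248, 152], [197, 123], [264, 148], [233, 155], [221, 137], [229, 194]]
top [[167, 186], [162, 310], [151, 184], [183, 188], [164, 249], [177, 220]]
```

The projected finger and cap positions match the picture (finger at about (248,152), cap top at (229,194) in the crop), so the alignment is good. Descending now.

Emit:
{"name": "step_arm", "arguments": {"increments": [{"linear":[0.36,-0.03,-0.5],"twist":[0,0,0]},{"linear":[0.36,-0.03,-0.5],"twist":[0,0,0]},{"linear":[0.36,-0.03,-0.5],"twist":[0,0,0]},{"linear":[0.36,-0.03,-0.5],"twist":[0,0,0]},{"linear":[0.36,-0.03,-0.5],"twist":[0,0,0]},{"linear":[0.36,-0.03,-0.5],"twist":[0,0,0]},{"linear":[0.36,-0.03,-0.5],"twist":[0,0,0]},{"linear":[0.36,-0.03,-0.5],"twist":[0,0,0]},{"linear":[0.36,-0.03,-0.5],"twist":[0,0,0]},{"linear":[0.36,-0.03,-0.5],"twist":[0,0,0]},{"linear":[0,0,0],"twist":[0,0,0]}]}}

```text
t: 4.65
ee_pos: [0.4454, 0.2208, 0.1751]
orientation: [0.222, 0.708, 0.64, 0.201]
force: [-0.3, 0.7, -0.0]
grip_width: 0.998
```

Emit:
{"name": "step_arm", "arguments": {"increments": [{"linear":[0,0,0],"twist":[0,0,0]},{"linear":[0,0,0],"twist":[0,0,0]},{"linear":[0,0,0],"twist":[0,0,0]},{"linear":[0,0,0],"twist":[0,0,0]},{"linear":[0,0,0],"twist":[0,0,0]},{"linear":[0,0,0],"twist":[0,0,0]},{"linear":[0,0,0],"twist":[0,0,0]},{"linear":[0,0,0],"twist":[0,0,0]}], "jaw": 1}}

```text
t: 5.65
ee_pos: [0.4454, 0.2211, 0.1764]
orientation: [0.223, 0.707, 0.64, 0.202]
force: [-6.2, 0.1, 7.4]
grip_width: 0.612
```

Emit:
{"name": "step_arm", "arguments": {"increments": [{"linear":[-0.23,0.02,0.33],"twist":[0,0,0]},{"linear":[-0.46,0.05,0.66],"twist":[0,0,0]},{"linear":[-0.57,0.06,0.82],"twist":[0,0,0]},{"linear":[-0.57,0.06,0.82],"twist":[0,0,0]},{"linear":[-0.57,0.06,0.82],"twist":[0,0,0]},{"linear":[-0.57,0.06,0.82],"twist":[0,0,0]},{"linear":[-0.57,0.06,0.82],"twist":[0,0,0]},{"linear":[-0.57,0.06,0.82],"twist":[0,0,0]},{"linear":[-0.57,0.06,0.82],"twist":[0,0,0]},{"linear":[-0.57,0.06,0.82],"twist":[0,0,0]},{"linear":[-0.57,0.06,0.82],"twist":[0,0,0]},{"linear":[0,0,0],"twist":[0,0,0]}]}}

```text
t: 7.15
ee_pos: [0.387, 0.2273, 0.2601]
orientation: [0.223, 0.707, 0.64, 0.203]
force: [1.1, -0.1, -4.1]
grip_width: 0.615
```

```bash
python3 -c "
from plan import *
s=ctrl.state();print(s['ee_pos'],s['joint_positions'])
z=.11+.123+.054
delta([.44,.10,z+.10],RU)
delta(sh(-.06,-.06,z+.10),RU)
delta(sh(.018,-.06,z+.01),RU);print(sh(.018,-.06,z+.01))
ims=[]
for n,(x,y) in (('scene',(280,80)),('top',(130,180))):
    ims.append(cv2.resize(cam(n)['pixels'][y:y+140,x:x+100,::-1],None,fx=4,fy=4,interpolation=cv2.INTER_CUBIC))
cv2.imwrite('pics/g2.png',np.hstack(ims))"
```

```text
[0.38702469 0.2272984  0.26006311] [ 0.40770522 -0.40546961  2.28201422 -0.41558961  0.75910151  0.73817427]
t 7.15 F [ 1.1 -0.1 -4.1] w 0.615 | cm [  5.3  -12.73  12.69] rad [0.037 0.61  0.071] n 4 per [ 1.32 -3.18  3.17] [0.009 0.153 0.018]
t 7.15 F [ 1.1 -0.1 -4.1] w 0.615 | cm [ 11.53 -47.66  12.69] rad [0.037 0.61  0.071] n 11 per [ 1.05 -4.33  1.15] [0.003 0.055 0.006]
t 7.15 F [ 1.1 -0.1 -4.1] w 0.615 | cm [ 19.33 -47.88   3.69] rad [0.037 0.61  0.071] n 11 per [ 1.76 -4.35  0.34] [0.003 0.055 0.006]
[ 0.5803434  -0.25147225  0.297     ]
```

View pics/g2.png

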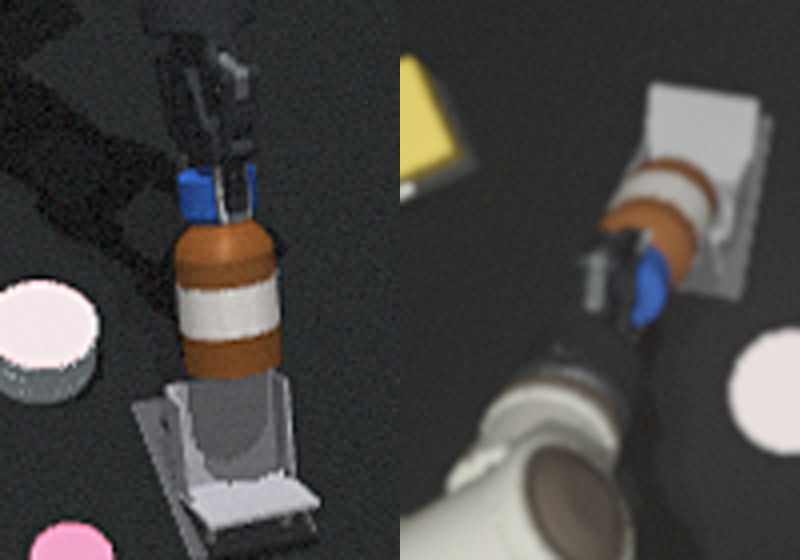

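Emit:
{"name": "step_arm", "arguments": {"increments": [{"linear":[0.4,0,1.6],"twist":[0,0,0]},{"linear":[0.4,0,1.6],"twist":[0,0,0]},{"linear":[0.4,0,1.6],"twist":[0.006,0.1,0.012]},{"linear":[0.4,0,1.6],"twist":[0.006,0.1,0.012]},{"linear":[0.4,0,1.6],"twist":[0.006,0.1,0.012]},{"linear":[0.4,0,1.6],"twist":[0.006,0.1,0.012]},{"linear":[0.4,0,1.6],"twist":[0.006,0.1,0.012]},{"linear":[0.4,0,1.6],"twist":[0.006,0.1,0.012]},{"linear":[0,0,0],"twist":[0,0,0]}]}}

```text
t: 8.38
ee_pos: [0.4215, 0.2268, 0.3898]
orientation: [0.006, 0.717, 0.697, 0.005]
force: [0.8, 0.1, -3.8]
grip_width: 0.614
```

Emit:
{"name": "step_arm", "arguments": {"increments": [{"linear":[0.3,-1.5,0],"twist":[0,0,0]},{"linear":[0.6,-3,0],"twist":[0,0,0]},{"linear":[0.6,-3,0],"twist":[0,0,0]},{"linear":[0.6,-3,0],"twist":[0,0,0]},{"linear":[0.6,-3,0],"twist":[0,0,0]},{"linear":[0.6,-3,0],"twist":[0,0,0]},{"linear":[0.6,-3,0],"twist":[0,0,0]},{"linear":[0.6,-3,0],"twist":[0,0,0]},{"linear":[0.6,-3,0],"twist":[0,0,0]},{"linear":[0.6,-3,0],"twist":[0,0,0]},{"linear":[0.6,-3,0],"twist":[0,0,0]},{"linear":[0.6,-3,0],"twist":[0,0,0]},{"linear":[0.6,-3,0],"twist":[0,0,0]},{"linear":[0.6,-3,0],"twist":[0,0,0]},{"linear":[0.6,-3,0],"twist":[0,0,0]},{"linear":[0.6,-3,0],"twist":[0,0,0]},{"linear":[0.3,-1.5,0],"twist":[0,0,0]},{"linear":[0,0,0],"twist":[0,0,0]},{"linear":[0,0,0],"twist":[0,0,0]}]}}

```text
t: 10.75
ee_pos: [0.515, -0.2521, 0.3874]
orientation: [0.004, 0.716, 0.698, 0.003]
force: [-0.1, -0.1, -2.7]
grip_width: 0.61
```

```bash
python3 -c "
from plan import *
s=ctrl.state();print(s['ee_pos'],s['joint_positions'])
z=.11+.123+.054
delta(sh(.015,-.06,z+.10),RU)
delta(sh(.015,-.06,z+.02),RU)"
```

```text
[ 0.51501441 -0.25205016  0.38737949] [-0.66795566  0.10631545  1.49081778  0.00519578  1.53647883 -0.64259887]
t 10.75 F [-0.1 -0.1 -2.7] w 0.61 | cm [ 6.23  0.07 -0.04] rad [ 0.001  0.009 -0.002] n 2 per [ 3.12  0.03 -0.02] [ 0.     0.005 -0.001]
t 10.75 F [-0.1 -0.1 -2.7] w 0.61 | cm [ 6.23  0.07 -8.04] rad [ 0.001  0.009 -0.002] n 3 per [ 2.08  0.02 -2.68] [ 0.     0.003 -0.001]
```

Emit:
{"name": "step_arm", "arguments": {"increments": [{"linear":[1.3,0,0],"twist":[0,0.003,0]},{"linear":[1.3,0,0],"twist":[0,0.003,0]},{"linear":[1.3,0,0],"twist":[0,0.003,0]},{"linear":[1.3,0,0],"twist":[0,0,0]},{"linear":[1,0.1,0],"twist":[0,0,0]},{"linear":[0,0,-1],"twist":[0,0,0]},{"linear":[0,0,-1],"twist":[0,0,0]},{"linear":[0,0,-1],"twist":[0,0,0]},{"linear":[0,0,-1],"twist":[0,0,0]},{"linear":[0,0,-1],"twist":[0,0,0]},{"linear":[0,0,-1],"twist":[0,0,0]},{"linear":[0,0,-1],"twist":[0,0,0]},{"linear":[0,0,-1],"twist":[0,0,0]},{"linear":[0,0,0],"twist":[0,0,0]},{"linear":[0,0,0],"twist":[0,0,0]}]}}

```text
t: 12.62
ee_pos: [0.5774, -0.2521, 0.3078]
orientation: [0.001, 0.716, 0.698, -0.0]
force: [0.2, -0.0, -3.6]
grip_width: 0.614
```

```bash
python3 -c "
from plan import *
z=.11+.123+.054
delta(sh(.018,-.06,z),RU)
ims=[]
for n,(x,y) in (('scene',(130,140)),('top',(280,130))):
    ims.append(cv2.resize(cam(n)['pixels'][y:y+150,x:x+(160 if n=='scene' else 110),::-1],None,fx=3,fy=3,interpolation=cv2.INTER_CUBIC)[:,:400])
cv2.imwrite('pics/p1.png',np.hstack(ims))"
```

```text
t 12.62 F [ 0.2 -0.  -3.6] w 0.614 | cm [ 0.29  0.06 -2.08] rad [ 0.002  0.001 -0.001] n 1 per [ 0.29  0.06 -2.08] [ 0.002  0.001 -0.001]
```

View pics/p1.png

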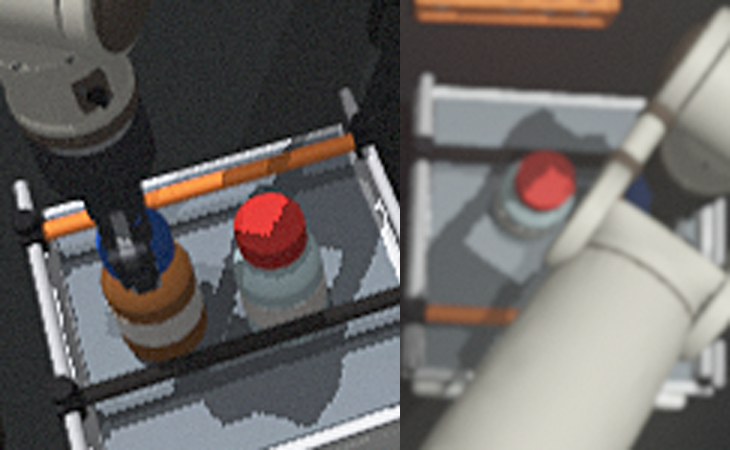

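Emit:
{"name": "step_arm", "arguments": {"increments": [{"linear":[0.2,0,-0.4],"twist":[0,0,0]},{"linear":[0.2,0,-0.4],"twist":[0,0,0]},{"linear":[0.2,0,-0.4],"twist":[0,0,0]},{"linear":[0.2,0,0],"twist":[0,0,0]},{"linear":[0,0,0],"twist":[0,0,0]}]}}

```text
t: 13.35
ee_pos: [0.5854, -0.252, 0.2954]
orientation: [0.001, 0.716, 0.698, -0.0]
force: [-0.2, 0.3, -3.4]
grip_width: 0.619
```

```bash
python3 -c "
from plan import *
s=ctrl.state();q=s['orientation'];Rt=R.from_quat(np.r_[q[1:],q[0]]).as_matrix()
delta(sh(.027,-.06,.287),RU)
f=cam('scene')
e=s['ee_pos']
def pr(p):return ((proj(f,p)-[130,140])*3).round().astype(int).tolist()
print('before: base,s=.03,.06,.095,cap', [pr(np.array([.5774,-.2521,.3078-.177+h])) for h in(0,.03,.06,.095,.138)])
print('clear',[pr(sh(.027,.0366,.11+h)) for h in(0,.06,.138)])
"
```

```text
t 13.35 F [-0.2  0.3 -3.4] w 0.619 | cm [ 0.39  0.02 -0.84] rad [ 0.001  0.001 -0.001] n 1 per [ 0.39  0.02 -0.84] [ 0.001  0.001 -0.001]
before: base,s=.03,.06,.095,cap [[[167, 322]], [[160, 304]], [[153, 286]], [[144, 263]], [[131, 233]]]
clear [[[288, 310]], [[280, 274]], [[268, 222]]]
```

Emit:
{"name": "step_arm", "arguments": {"increments": [{"linear":[0.2,0,0],"twist":[0,0,0]},{"linear":[0.1,0,0],"twist":[0,0,0]},{"linear":[0,0,0],"twist":[0,0,0]}]}}

```text
t: 13.78
ee_pos: [0.5883, -0.252, 0.2955]
orientation: [0.001, 0.716, 0.698, -0.0]
force: [-0.1, 0.5, -3.5]
grip_width: 0.614
```

Emit:
{"name": "step_arm", "arguments": {"increments": [{"linear":[0.1,0,0],"twist":[0,0,0]},{"linear":[0,0,0],"twist":[0,0,0]}]}}

```text
t: 14.02
ee_pos: [0.5893, -0.252, 0.2954]
orientation: [0.001, 0.716, 0.698, -0.0]
force: [0.0, -0.3, -4.3]
grip_width: 0.612
```

Emit:
{"name": "step_arm", "arguments": {"increments": [{"linear":[0.1,0,0],"twist":[0,0,0]},{"linear":[0,0,0],"twist":[0,0,0]}]}}

```text
t: 14.28
ee_pos: [0.59, -0.252, 0.2953]
orientation: [0.0, 0.716, 0.698, -0.001]
force: [-2.2, 0.5, -2.4]
grip_width: 0.613
```

Emit:
{"name": "step_arm", "arguments": {"increments": [{"linear":[0.1,0,0],"twist":[0,0,0]},{"linear":[0,0,0],"twist":[0,0,0]}]}}

```text
t: 14.52
ee_pos: [0.5906, -0.252, 0.2953]
orientation: [-0.0, 0.716, 0.698, -0.001]
force: [-5.4, 0.4, -1.2]
grip_width: 0.615
```

Back bar contact felt at x≈0.590, as predicted. I'll back off 1.5 mm and lower.

Emit:
{"name": "step_arm", "arguments": {"increments": [{"linear":[-0.15,0,0],"twist":[0,0,0]},{"linear":[0,0,-0.1],"twist":[0,0,0]},{"linear":[0,0,-0.1],"twist":[0,0,0]},{"linear":[0,0,-0.1],"twist":[0,0,0]},{"linear":[0,0,-0.1],"twist":[0,0,0]},{"linear":[0,0,0],"twist":[0,0,0]}]}}

```text
t: 15.28
ee_pos: [0.5898, -0.2519, 0.2912]
orientation: [0.001, 0.716, 0.698, -0.0]
force: [-0.9, -0.2, -3.3]
grip_width: 0.616
```

Emit:
{"name": "step_arm", "arguments": {"increments": [{"linear":[0,0,-0.1],"twist":[0,0,0]},{"linear":[0,0,-0.1],"twist":[0,0,0]},{"linear":[0,0,0],"twist":[0,0,0]}]}}

```text
t: 15.65
ee_pos: [0.5898, -0.252, 0.2895]
orientation: [0.001, 0.716, 0.698, -0.0]
force: [-0.8, 0.3, -3.3]
grip_width: 0.621
```

Emit:
{"name": "step_arm", "arguments": {"increments": [{"linear":[0,0,-0.1],"twist":[0,0,0]},{"linear":[0,0,0],"twist":[0,0,0]}]}}

```text
t: 15.9
ee_pos: [0.5898, -0.2523, 0.2894]
orientation: [0.001, 0.716, 0.698, -0.0]
force: [-2.3, -1.4, 2.8]
grip_width: 0.614
```

Emit:
{"name": "step_arm", "arguments": {"increments": [{"linear":[0,0,-0.1],"twist":[0,0,0]},{"linear":[0,0,0],"twist":[0,0,0]}]}}

```text
t: 16.15
ee_pos: [0.5899, -0.2526, 0.2893]
orientation: [0.002, 0.716, 0.698, -0.001]
force: [-3.7, -1.6, 6.6]
grip_width: 0.614
```

Mat contact: z stopped at 0.289 and the force reads +7 N. Opening the jaws.

Emit:
{"name": "step_arm", "arguments": {"increments": [{"linear":[0,0,0],"twist":[0,0,0]},{"linear":[0,0,0],"twist":[0,0,0]},{"linear":[0,0,0],"twist":[0,0,0]},{"linear":[0,0,0],"twist":[0,0,0]},{"linear":[0,0,0],"twist":[0,0,0]},{"linear":[0,0,0],"twist":[0,0,0]}], "jaw": 0}}

```text
t: 16.9
ee_pos: [0.5897, -0.2519, 0.2873]
orientation: [0.001, 0.716, 0.698, -0.0]
force: [0.3, 0.4, -0.6]
grip_width: 1.002
```

Emit:
{"name": "step_arm", "arguments": {"increments": [{"linear":[0,0,0.8],"twist":[0,0,0]},{"linear":[0,0,1.2],"twist":[0,0,0]},{"linear":[0,0,1.5],"twist":[0,0,0]},{"linear":[0,0,1.5],"twist":[0,0,0]},{"linear":[0,0,1.5],"twist":[0,0,0]},{"linear":[0,0,1.5],"twist":[0,0,0]},{"linear":[0,0,1.5],"twist":[0,0,0]},{"linear":[0,0,1.5],"twist":[0,0,0]}]}}

```text
t: 17.9
ee_pos: [0.5897, -0.252, 0.3984]
orientation: [0.001, 0.716, 0.698, -0.0]
force: [0.4, 0.2, -0.3]
grip_width: 1.001
```

```bash
python3 -c "
from plan import *
S,T=cam('scene'),cam('top')
b=centroid(mask(S,'blue'),tuple(int(v) for v in proj(S,sh(.027,-.06,.235))[0]));r=centroid(mask(S,'red'),(220,215))
g=lambda p:(capc(S,p,np.eye(3)))
print('blue meas',b,'pred',g(sh(.027,-.06,.11)),'red',r,g(sh(.027,.0366,.11)))
for dz in (0,1):pass
# pushing pose: tool leaning 38deg, tip on front side of bar
RP=tool(rz(YS)@[np.sin(.66),0,-np.cos(.66)],rz(YS)@[1.,0,0]);z=RP[:,2]
for x,y,h in((-.135,-.012,.25),(-.135,-.012,.142)): delta(sh(x,y,h)-.073*z,RP)
"
```

```text
blue meas [176.98468271 230.87746171] pred [178.38352023 229.84872931] red [219.74036511 216.38539554] [220.03327643 217.21257207]
t 18.0 F [-0.5 -0.4  0.5] w 1.0 | cm [-20.63   5.42  -9.24] rad [-0.014 -0.656 -0.   ] n 5 per [-4.13  1.08 -1.85] [-0.003 -0.131 -0.   ]
t 18.0 F [-0.5 -0.4  0.5] w 1.0 | cm [-20.63   5.42 -20.04] rad [-0.014 -0.656 -0.   ] n 6 per [-3.44  0.9  -3.34] [-0.002 -0.109 -0.   ]
```

The amber bottle is upright: cap at scene (177,231) against a predicted (178,230). The clear bottle hasn't moved. Next I'll close the jaws, lean the tool back and go in front of the clamp bar.

Emit:
{"name": "step_arm", "arguments": {"increments": [{"linear":[-2.6,0.7,0],"twist":[-0.002,-0.082,0]},{"linear":[-2.6,0.7,0],"twist":[-0.002,-0.082,0]},{"linear":[-2.6,0.7,0],"twist":[-0.002,-0.082,0]},{"linear":[-2.6,0.7,0],"twist":[-0.002,-0.082,0]},{"linear":[-2.6,0.7,-1],"twist":[-0.002,-0.082,0]},{"linear":[-2.6,0.7,-2],"twist":[-0.002,-0.082,0]},{"linear":[-2.6,0.7,-3],"twist":[-0.002,-0.082,0]},{"linear":[-2.6,0.7,-3],"twist":[-0.002,-0.082,0]},{"linear":[0,0,-2],"twist":[0,0,0]},{"linear":[0,0,0],"twist":[0,0,0]},{"linear":[0,0,0],"twist":[0,0,0]}], "jaw": 1}}

```text
t: 19.38
ee_pos: [0.3822, -0.1964, 0.2887]
orientation: [0.232, 0.678, 0.66, 0.225]
force: [0.5, -0.1, 0.3]
grip_width: 0.003
```

```bash
cat >> plan.py <<'E'
RP=tool(rz(YS)@[np.sin(.66),0,-np.cos(.66)],rz(YS)@[1.,0,0])
def tip():
    s=ctrl.state();q=s['orientation'];Rt=R.from_quat(np.r_[q[1:],q[0]]).as_matrix()
    p=s['ee_pos']+Rt[:,2]*.073; return rz(YS).T@(p-np.r_[SH,0])
E
python3 -c "
from plan import *
delta(sh(-.135,-.012,.142)-.073*RP[:,2],RP);print(tip(),ctrl.state()['joint_positions'])
ims=[]
for n,(x,y) in (('scene',(130,110)),('top',(280,130))):
    ims.append(cv2.resize(cam(n)['pixels'][y:y+180,x:x+(160 if n=='scene' else 110),::-1],None,fx=3,fy=3,interpolation=cv2.INTER_CUBIC)[:,:430])
cv2.imwrite('pics/p2.png',np.hstack(ims))"
```

```text
t 19.38 F [ 0.5 -0.1  0.3] w 0.003 | cm [ 0.18 -0.17 -8.9 ] rad [ 0.001 -0.002 -0.001] n 2 per [ 0.09 -0.08 -4.45] [ 0.001 -0.001 -0.001]
[-0.13696756 -0.01037376  0.23092512] [-1.07638038 -0.60060849  2.35819042  0.6337339   1.10785483 -1.2610466 ]
```

View pics/p2.png

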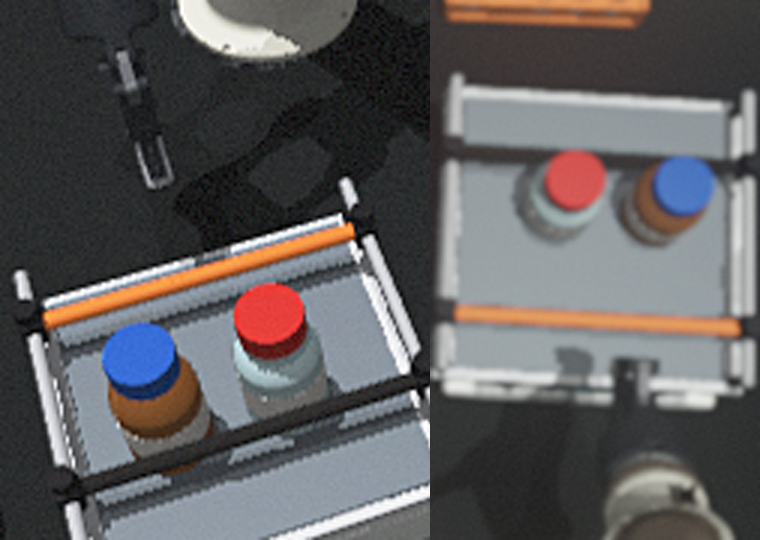

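Both bottles stand against the back bar, with blue cap at scene crop (140,360) and red cap at (270,315). The gripper is in front of the orange bar. Descending and advancing.

Emit:
{"name": "step_arm", "arguments": {"increments": [{"linear":[0,0,-1.7],"twist":[0,0,0]},{"linear":[0,0,-1.7],"twist":[0,0,0]},{"linear":[0,0,-1.7],"twist":[0,0,0]},{"linear":[0,0,-1.7],"twist":[0,0,0]},{"linear":[0,0,-1.2],"twist":[0,0,0]},{"linear":[0,0,-0.8],"twist":[0,0,0]},{"linear":[0,0,0],"twist":[0,0,0]},{"linear":[0.5,0,0],"twist":[0,0,0]},{"linear":[0.5,0,0],"twist":[0,0,0]},{"linear":[0.5,0,0],"twist":[0,0,0]},{"linear":[0.3,0,0],"twist":[0,0,0]},{"linear":[0,0,0],"twist":[0,0,0]}]}}

```text
t: 20.98
ee_pos: [0.3999, -0.1958, 0.1994]
orientation: [0.231, 0.678, 0.661, 0.225]
force: [1.2, 0.1, -0.9]
grip_width: 0.001
```

Emit:
{"name": "step_arm", "arguments": {"increments": [{"linear":[0.4,-0.01,0],"twist":[0,0,0]},{"linear":[0.4,-0.01,0],"twist":[0,0,0]},{"linear":[0.4,-0.01,0],"twist":[0,0,0]},{"linear":[0.4,-0.01,0],"twist":[0,0,0]},{"linear":[0.4,-0.01,0],"twist":[0,0,0]}]}}

```text
t: 21.6
ee_pos: [0.4199, -0.1965, 0.1993]
orientation: [0.231, 0.678, 0.661, 0.225]
force: [-4.8, 0.3, 2.1]
grip_width: 0.001
```

```bash
python3 -c "
from plan import *
print(tip(),ctrl.state()['force'])"
```

```text
[-0.0993754  -0.00937158  0.14148915] [-4.78259461  0.32831364  2.14803949]
```

Emit:
{"name": "step_arm", "arguments": {"increments": [{"linear":[0.5,-0.01,0],"twist":[0,0,0]},{"linear":[0.5,-0.01,0],"twist":[0,0,0]},{"linear":[0.5,-0.01,0],"twist":[0,0,0]},{"linear":[0.5,-0.01,0],"twist":[0,0,0]},{"linear":[0.5,-0.02,0],"twist":[0,0,0]},{"linear":[0.5,-0.02,0],"twist":[0,0,0]},{"linear":[0.5,-0.02,0],"twist":[0,0,0]},{"linear":[0.5,-0.02,0],"twist":[0,0,0]},{"linear":[0.5,-0.02,0],"twist":[0,0,0]},{"linear":[0,0,0],"twist":[0,0,0]}]}}

```text
t: 22.85
ee_pos: [0.4651, -0.1978, 0.1994]
orientation: [0.231, 0.678, 0.66, 0.225]
force: [0.3, 0.8, 1.7]
grip_width: 0.002
```

```bash
cat > bar.py <<'E'
from plan import *
S=cam('scene');print('tip',tip(),ctrl.state()['force'],ctrl.state()['t'])
m=mask(S,'orange').copy();
# evaluate candidate bar positions: distance of bar line to orange pixels (exclude amber-bottle region by y range)
def line(q,y): return proj(S,sh(-.12+q,y,.155))[0]
best=[]
for q in np.arange(.02,.115,.001):
    n=0
    for y in np.r_[np.linspace(-.13,-.105,8),np.linspace(-.01,.0,3),np.linspace(.075,.13,14)]:
        u,v=line(q,y).round().astype(int); n+=m[v-1:v+2,u].sum()
    best.append((n,round(q,3)))
print(sorted(best)[-5:])
for c,col,y,in(('blue','blue',-.06),('red','red',.0366)):
    p=capc(S,sh(.027,y,.11),np.eye(3));print(c,centroid(mask(S,col),tuple(int(v) for v in p)),p)
E
python3 bar.py
```

```text
tip [-0.05413829 -0.00959774  0.14170793] [-0.42070867  0.47445708  0.52521561] 22.9
[(np.uint64(75), np.float64(0.076)), (np.uint64(75), np.float64(0.077)), (np.uint64(75), np.float64(0.078)), (np.uint64(75), np.float64(0.079)), (np.uint64(75), np.float64(0.08))]
blue [176.44532803 229.93836978] [178.38352023 229.84872931]
red [219.58958333 216.575     ] [220.03327643 217.21257207]
```

Emit:
{"name": "step_arm", "arguments": {"increments": [{"linear":[0.4,-0.01,0],"twist":[0,0,0]},{"linear":[0.4,-0.01,0],"twist":[0,0,0]},{"linear":[0.4,-0.01,0],"twist":[0,0,0]},{"linear":[0.4,-0.01,0],"twist":[0,0,0]},{"linear":[0.4,-0.01,0],"twist":[0,0,0]}]}}

```text
t: 23.52
ee_pos: [0.485, -0.1984, 0.1994]
orientation: [0.231, 0.678, 0.66, 0.225]
force: [-4.9, -0.3, 1.7]
grip_width: 0.001
```

Emit:
{"name": "step_arm", "arguments": {"increments": [{"linear":[0.1,0,0],"twist":[0,0,0]},{"linear":[0.1,0,0],"twist":[0,0,0]},{"linear":[0.1,0,0],"twist":[0,0,0]}]}}

```text
t: 23.9
ee_pos: [0.4878, -0.1984, 0.1994]
orientation: [0.231, 0.678, 0.66, 0.225]
force: [-4.5, 0.2, 2.0]
grip_width: -0.002
```

Emit:
{"name": "step_arm", "arguments": {"increments": [{"linear":[0.1,0,0],"twist":[0,0,0]},{"linear":[0.1,0,0],"twist":[0,0,0]}]}}

```text
t: 24.15
ee_pos: [0.4898, -0.1984, 0.1994]
orientation: [0.231, 0.678, 0.66, 0.225]
force: [-3.4, -1.4, 0.7]
grip_width: -0.006
```

```bash
python3 bar.py
```

```text
tip [-0.02934165 -0.00948363  0.14165285] [-3.06905342 -1.68503427  1.16072299] 24.2
[(np.uint64(75), np.float64(0.1)), (np.uint64(75), np.float64(0.101)), (np.uint64(75), np.float64(0.102)), (np.uint64(75), np.float64(0.103)), (np.uint64(75), np.float64(0.104))]
blue [176.5        229.88888889] [178.38352023 229.84872931]
red [219.60743802 216.58057851] [220.03327643 217.21257207]
```

Emit:
{"name": "step_arm", "arguments": {"increments": [{"linear":[0.1,0,0],"twist":[0,0,0]},{"linear":[0,0,0],"twist":[0,0,0]}]}}

```text
t: 24.45
ee_pos: [0.4907, -0.1985, 0.1994]
orientation: [0.231, 0.678, 0.66, 0.225]
force: [-4.2, -0.2, 1.6]
grip_width: -0.001
```

Emit:
{"name": "step_arm", "arguments": {"increments": [{"linear":[0.1,0,0],"twist":[0,0,0]},{"linear":[0,0,0],"twist":[0,0,0]}]}}

```text
t: 24.7
ee_pos: [0.4916, -0.1985, 0.1994]
orientation: [0.231, 0.678, 0.66, 0.225]
force: [-7.2, -0.6, 3.0]
grip_width: 0.001
```

Force is starting to rise, so one more small push.

Emit:
{"name": "step_arm", "arguments": {"increments": [{"linear":[0.1,0,0],"twist":[0,0,0]},{"linear":[0,0,0],"twist":[0,0,0]}]}}

```text
t: 24.95
ee_pos: [0.4924, -0.1985, 0.1994]
orientation: [0.231, 0.678, 0.661, 0.225]
force: [-12.7, -0.1, 6.6]
grip_width: -0.0
```

Emit:
{"name": "step_arm", "arguments": {"increments": [{"linear":[0.1,0,0],"twist":[0,0,0]},{"linear":[0,0,0],"twist":[0,0,0]}]}}

```text
t: 25.2
ee_pos: [0.493, -0.1986, 0.1994]
orientation: [0.231, 0.678, 0.661, 0.224]
force: [-21.3, 1.3, 11.7]
grip_width: 0.001
```

```bash
python3 bar.py
```

```text
tip [-0.02632182 -0.00950104  0.14147514] [-21.23676246   1.31273882  12.80652479] 25.25
[(np.uint64(75), np.float64(0.104)), (np.uint64(75), np.float64(0.105)), (np.uint64(75), np.float64(0.106)), (np.uint64(75), np.float64(0.107)), (np.uint64(75), np.float64(0.108))]
blue [176.59722222 230.00793651] [178.38352023 229.84872931]
red [219.69628099 216.89876033] [220.03327643 217.21257207]
```

Snug: the force climbs to 21 N with the bar at about 0.105. Retreating along the tool's lean.

Emit:
{"name": "step_arm", "arguments": {"increments": [{"linear":[-0.3,0,0],"twist":[0,0,0]},{"linear":[-1,0,0],"twist":[0,0,0]},{"linear":[-1.5,0,0],"twist":[0,0,0]},{"linear":[-2,0,1],"twist":[0,0,0]},{"linear":[-2,0,2],"twist":[0,0,0]},{"linear":[-2,0,2],"twist":[0,0,0]},{"linear":[-2,0,2],"twist":[0,0,0]},{"linear":[0,0,2],"twist":[0,0,0]},{"linear":[0,0,0],"twist":[0,0,0]},{"linear":[0,0,0],"twist":[0,0,0]}]}}

```text
t: 26.5
ee_pos: [0.3856, -0.1979, 0.2884]
orientation: [0.23, 0.678, 0.66, 0.225]
force: [0.2, -0.8, 0.1]
grip_width: -0.004
```

```bash
python3 bar.py; python3 -c "
from h import *
a=cam('scene')['pixels'][150:330,120:300,::-1];b=cam('top')['pixels'][130:290,270:400,::-1]
r=lambda i:cv2.resize(i,(int(i.shape[1]*450/i.shape[0]),450),interpolation=cv2.INTER_CUBIC)
z=np.hstack([r(a),r(b)]);cv2.imwrite('pics/end.png',z[:,:800])"
```

```text
tip [-0.13370243 -0.01153706  0.23022089] [ 0.76876088 -0.01713082 -0.00791702] 26.55
[(np.uint64(75), np.float64(0.102)), (np.uint64(75), np.float64(0.103)), (np.uint64(75), np.float64(0.104)), (np.uint64(75), np.float64(0.105)), (np.uint64(75), np.float64(0.106))]
blue [176.50992063 229.92857143] [178.38352023 229.84872931]
red [219.77708333 216.92291667] [220.03327643 217.21257207]
```

View pics/end.png

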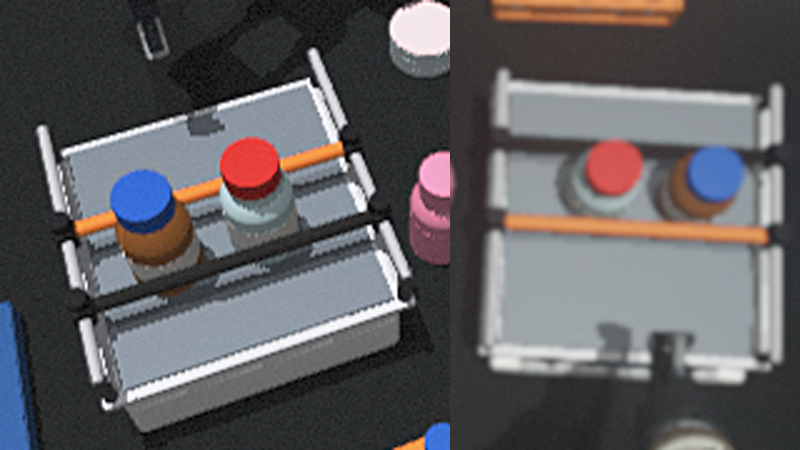

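Both bottles stand upright between the bars. The orange bar is against them, the arm is clear, and nothing else has moved. Handing in.

```bash
python3 -c "
from workcell import ctrl
print(ctrl.job_done())"
```

```text
the job is handed in; nothing more can be done
None
```

The amber bottle now stands upright on the mat against the back bar, about 95 mm from the clear bottle. Both are clamped by the orange bar. I handed the job in just after 26.5 s of the 51 s allowed; it reports no verdict.

- **Placing:** I gripped the bottle by its cap and drew it out along its own axis. I felt for the back bar (5 N) and set the bottle on the mat at about 10 N. The cap's position in the scene camera matched an upright bottle within 2 px.
- **Clamping:** I pushed the bar with the closed fingers, leaning the tool back, until the force climbed from about 4 N to 21 N. The image estimate put the bar at 0.102–0.106 m of travel (0.104 is touching).
- **Last look:** Both bottles were upright between the bars and the gripper was clear. I saw no bystander moved, but my last crop showed only the dish stack and part of the slide box.
- **Disagreements:** The first pose fit was unstable because of a numerical step that was too small, so I redid it. After that the shaker fit still missed the clear bottle's cap by up to 1.3 px (about 3 mm) in the top view. Feeling the contacts took care of that.

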